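# Check-weigh the dry clay pieces

## Robot

A 6-joint arm with a two-finger parallel gripper is mounted at the origin on the work surface. World frame = base frame: x ahead of the robot, y to its left, z up, the work surface at z = 0. Lengths are in m, angles in rad, forces in N, time in s.
With the tool pointing down it reaches from about 0.325 to 0.875 m from the base axis. Payload 4.4 kg.
Tool frame: the origin (TCP) lies on the centre line of the jaws, within the pads' length; the fingertips stand 14 mm ahead of it and the grasp point (between the pads) lies 5 mm behind it; z points along the fingers, y is the line along which they close (so a half turn about z gives the same grasp; the last joint's range is limited). The gripper opens to 85 mm and grips with 20 to 120 N. Pads are 22 mm wide; open, the fingers measure 114 mm over their backs; the gripper's body (76 mm by 85 mm) begins 54 mm behind the grasp point. The pads swing forward as they close: fully open they stand 13 mm farther back than shut.
Start: joints at [-1.435, 0.207, 1.542, -0, 1.393, -0.15], TCP at [0.162, -0.552, 0.245] pointing down, gripper open.
Joint ranges: [-2.73, 2.73], [-0.86, 2.22], [0.23, 2.46], [-1.11, 4.25], [0.08, 2.63], [-2.82, 2.82]. Speed limits (rad/s): [2.79, 2.79, 3.14, 3.14, 3.14, 3.14].

## Interface

Orientations are given as a unit quaternion [x, y, z, w].
In Python, from workcell import get_state, camera, get_calibration, arm gives the robot as it stands.
- The arm moves only by the tool send_rows, never from a script. Its argument "motion" is text: rows parted by semicolons, each of 7 numbers parted by spaces: the shift along the world's x, y, z in mm, then the turn, a rotation vector about the world's x, y, z in degrees, then the finger opening in mm, from 0 to 85.4. In form: tx ty tz wx wy wz grip; .... A call has 1 to 10 rows; each row is the pose to reach, as a shift and turn from the pose commanded when the call began; what a row does not reach only later rows make up. A row lasts 1/10 s, in which the tool goes at most 50 mm and 8.59 degrees, less where a joint would pass 70% of its speed; a pose out of reach is approached as far as the arm can. A call with a gripper value outside its range is refused whole. The fingers move at their own pace and stop on an object; "force" is the grip in N (left out, the last holds). Time passes only in rows, so rows that repeat a pose let the fingers close. It gives the time, the measured TCP pose, the force, the opening and the grip force at its end, in the units of the state.
- get_state(): the state, without advancing time (a new reading comes with each control period).
- camera(name): name is "side" or "top"; returns the picture (480x640x3 uint8, blue, green, red); there is no depth.
- get_calibration(name): a dict with "fx", "fy", "cx", "cy" (pixels), "k1" (the pictures are not rectified: a ray, as slopes to the right and down, at radius r is drawn at 1 + k1 r^2 times it, then the intrinsics apply), "world_from_camera" (4x4, takes a point from camera to world coordinates). Camera axes: x right, y down, z forward; pixel columns grow to the right and rows downward; lengths in m; the calibration is good to about 2 mm. A picture is of the moment at which its call begins. get_calibration takes no time and is no camera call.
- arm.hand_in(): hands the job in; it is judged then, once.
The state is a dict: "clock": time; "joint_pos": joint angles; "joint_velocities": joint speeds; "tau": joint torques, N m; "ee_pos": TCP position; "eef_rot": TCP orientation; "ft_force": force on the tool from outside, world axes, zero at the start; "torque": the same for the moment, N m; "finger_gap": finger opening in m; "finger_force": force on a finger pad.
Only numpy, scipy, OpenCV 4.12 (cv2) and the standard library are available. Lean on these libraries where they do the work, as an engineer would, in place of code of your own. Each camera call takes 0.05 s, during which the arm holds its last target. There are 200 camera calls.

## Task

Check-weigh all the dry clay pieces that stand on the bamboo board: first, with the pan empty and the pan-lock knob still in, turn the scale's tare knob until its pointer reads zero, then stand every piece upright on the steel pan and let go. With all of them on the pan, pull the pan-lock knob straight out to its stop, leave it out for two seconds, push it fully home, and finally move every piece to stand upright on the grey kiln shelf, with the tare pointer still on zero. Dry clay is brittle: grip each piece as lightly as you can (a light 20 N squeeze holds it, over 30 N may crack it), set it down rather than drop it, and leave the other things on the bench where they are.

Things in the scene. Friction and masses are not known exactly. Their poses are not given: they have to be found in the camera images.
- tare (a joint): tare knob of the bench scale, rad: 0 = its pointer stands exactly on the zero mark; positive = pointer turned clockwise (seen from above) past zero. Turns freely about a vertical axis from -2.8 to 2.8 against a slight friction (0.06 N m) and stays where it is left
- tare_grip (a point): centre of the tare knob's upright black finger bar, on its turning axis, 79 mm above the table; x axis along the bar towards the pointer end (turns with it). Bar 46 mm long, 13 thick, 30 tall, top 13 mm above this point, on a 50 mm disc; a white line on its top and a small black nose show the pointer end. The one long broad black mark on the white dial is zero, on its far side (+x of pan)
- lock (a joint): pan-lock knob of the bench scale, m: 0 = pushed fully in (locked), 0.018 = pulled fully out to its stop (on, pan free). Slides with about 3 N of friction and stays where it is left
- lock_grip (a point): centre of the pan-lock knob: a black round knob, 34 mm diameter and 20 mm long, its axis level, on a thin shaft in the front (robot-side) face of the scale, right-hand part, 33 mm above the table. Pushed in, 18 mm is free between the knob and the face. Its x axis points into the scale (push direction); pulling out is along -x of this point. It moves with the knob
- pan (a point): centre of the top of the scale's flat steel pan, 62 mm above the table; the pan measures 230 mm (x) by 225 mm (y) along the axes of this point, which are those of the scale. In this frame the tare knob's axis is at x +20, y -178 mm, the pan-lock knob at x -148, y -178 mm when pushed in
- drying_top (a point): centre of the top of the bamboo drying board on which the clay pieces stand at the start: 240 mm (x) by 220 mm (y) along this point's axes, 14 mm thick, fixed
- shelf_top (a point): centre of the top of the grey kiln shelf, a plain slab that is empty at the start: 240 mm (x) by 220 mm (y) along this point's axes, 14 mm thick, fixed
- stem_mid (a point): dry clay candle-stem, round and waisted: foot 58 mm diameter, waist 36 to 38 mm diameter from 24 to 46 mm above its foot, top 48 mm diameter, 68 mm tall; this point is its centre, 34 mm above its foot; z up its axis. 0.14 to 0.28 kg. May be absent
- beaker_mid (a point): dry clay tapered solid beaker form: 58 mm diameter at the foot, 50 mm near the top, 66 mm tall; this point is its centre, 33 mm above its foot; z up its axis. 0.17 to 0.34 kg. May be absent
- dome_mid (a point): dry clay paperweight: 60 mm diameter with upright sides to 32 mm height, rounded top, 50 mm tall; this point is its centre, 25 mm above its foot; z up its axis. 0.15 to 0.31 kg. May be absent
- pot_mid (a point): dry clay small pot, open at the top, outside 56 to 58 mm diameter, 6 mm wall, 56 mm tall; this point is its centre, 28 mm above its foot; z up its axis. 0.13 to 0.25 kg. May be absent
- bowl: bystander: glazed green bowl, 110 mm diameter, 65 mm tall; origin at the centre of its underside
- bottle: bystander: green bottle, 64 mm diameter, 190 mm tall; origin at the centre of its underside
- stick: bystander: wooden modelling stick, 12 mm thick, about 160 mm long, lying on the table; origin under its middle
- scale: the bench scale as a whole: a fixed grey box, 240 mm (x) by 350 mm (y), its panel top 53 mm above the table; origin at the middle of its underside, x axis away from its front face
- drying: the bamboo drying board; origin at the middle of its underside
- shelf: the grey kiln shelf; origin at the middle of its underside

How it is judged:
By the outcome, as a careful person would: the job done as asked, in the order asked, and still so for the second after the job is handed in, with the robot touching nothing.
Of stem, beaker, dome, pot only 2 to 3 are there at a start; the rules pass over those that are not, and their reading is None.
At some moment in a run one of stem, beaker, dome, pot may be knocked a few centimetres aside while the robot is not near it.
It also fails if it takes over 210 s, if anything falls off the work surface, if the arm or the gripper's body presses on something with over 40 N, if the wrist force passes 120 N, or if a joint passes its speed limit or range.

## Working session

There is one attempt and no reset: what is moved stays moved. The work goes in short steps, Python scripts to look and compute and a tool call to move; the robot and the scene stay as the last step left them, time stands still between calls to the robot, and variables do not carry over. Pictures are saved under pics/ and viewed, at most 14 in all, crops included, and the job is handed in when it is done.

Besides the shell and the picture viewer there is one more tool, called after "Emit:" as a command line: name --argument value ..., lists and objects as JSON in quotes. send_rows: Moves the arm, as the interface text tells. Its arguments: {"type":"object","properties":{"motion":{"type":"string"},"force":{"type":"number"}},"required":["motion"]}

```bash
ls; mkdir -p pics; cat > h.py <<'E'
import numpy as np, cv2
from workcell import get_state, camera, get_calibration, arm
def shot(cam,name):
    im=camera(cam); cv2.imwrite(f'pics/{name}.png',im); return im
def px2w(cam,u,v,z):
    c=get_calibration(cam); K=np.array([[c['fx'],0,c['cx']],[0,c['fy'],c['cy']],[0,0,1.]])
    p=cv2.undistortPoints(np.array([[[u,v]]],float),K,np.array([c['k1'],0,0,0.]))[0,0]
    # undistortPoints is iterative for r_d=r(1+k1 r^2)
    T=np.array(c['world_from_camera']); d=T[:3,:3]@np.array([p[0],p[1],1]); o=T[:3,3]
    return o+d*(z-o[2])/d[2]
def w2px(cam,P):
    c=get_calibration(cam); K=np.array([[c['fx'],0,c['cx']],[0,c['fy'],c['cy']],[0,0,1.]])
    T=np.linalg.inv(np.array(c['world_from_camera']))
    return cv2.projectPoints(np.atleast_2d(np.array(P,float)),cv2.Rodrigues(T[:3,:3])[0],T[:3,3],K,np.array([c['k1'],0,0,0.]))[0][:,0]
E
python3 - <<'E'
from h import *
shot('top','t0');shot('side','s0')
for n in('top','side'):
    c=get_calibration(n);print(n,c)
print(get_state())
E
```

```text
pics
top {'fx': 443.40224648648456, 'fy': 443.40224648648456, 'cx': 324.51446670421706, 'cy': 233.34466098404664, 'k1': -0.06602376275199855, 'world_from_camera': array([[-0.01318109, -0.99578293,  0.09078885,  0.46326104],
       [-0.99990136,  0.01356699,  0.00363463,  0.03572523],
       [-0.00485103, -0.09073199, -0.99586353,  1.18593889],
       [ 0.        ,  0.        ,  0.        ,  1.        ]])}
side {'fx': 558.5964760010544, 'fy': 558.5964760010544, 'cx': 326.2834428999422, 'cy': 245.37562154294486, 'k1': -0.14316210216079825, 'world_from_camera': array([[-0.91544049, -0.21271782,  0.34164285,  0.14520217],
       [-0.40244643,  0.47886718, -0.78020708,  0.96201781],
       [ 0.0023624 , -0.8517261 , -0.52398193,  0.73189871],
       [ 0.        ,  0.        ,  0.        ,  1.        ]])}
{'clock': 0.1, 'joint_pos': array([-1.43551535e+00,  2.07389781e-01,  1.54285908e+00, -7.07822508e-06,
        1.39351046e+00, -1.50512796e-01]), 'joint_velocities': array([ 0.00052058, -0.00303709, -0.00321075,  0.00051743,  0.00058077,
       -0.00056967]), 'tau': array([-4.56641283e-04, -3.84092796e+01, -2.92547482e+01, -3.25426709e-04,
        4.90085469e-03, -2.08147355e-05]), 'ee_pos': array([ 0.16199073, -0.551001  ,  0.24418787]), 'eef_rot': array([ 9.89806931e-01,  1.42411605e-01,  4.76765600e-06, -1.08333201e-03]), 'ft_force': array([-0.30264969,  0.45196673, -0.46271309]), 'torque': array([ 0.02081285, -0.05117558, -0.01525795]), 'finger_force': 0.0, 'finger_gap': 0.0856743513308894}
```

View pics/t0.png

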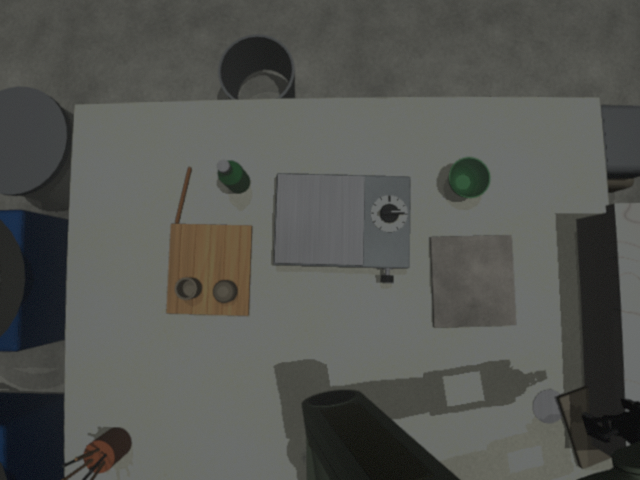

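View pics/s0.png

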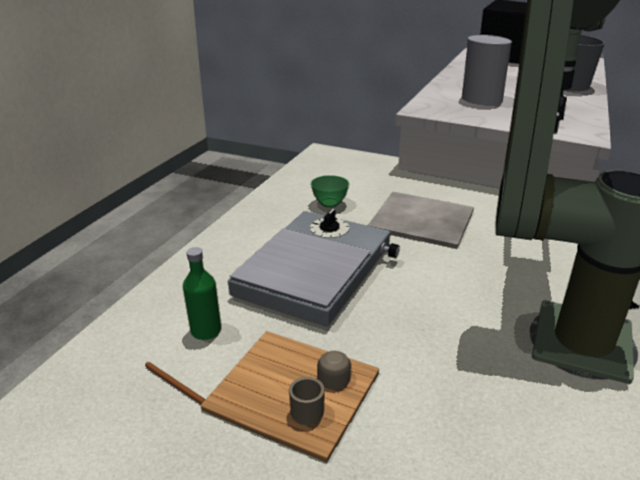

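The top view shows two pieces on the board, the pot at about (189,287) and the dome at (224,291). The scale spans (275..410, 173..268), with the dial at (390,213) and its pointer to the right. The lock knob is at (386,278) and the shelf's centre is at (473,281). Next I'll enlarge the scale and board.

```bash
python3 - <<'E'
from h import *
im=cv2.imread('pics/t0.png')
a=cv2.resize(im[180:300,360:420],None,fx=5,fy=5,interpolation=cv2.INTER_CUBIC)
b=cv2.resize(im[215:325,160:260],None,fx=5,fy=5,interpolation=cv2.INTER_CUBIC)
o=np.zeros((600,800,3),np.uint8);o[:,:300]=a;o[:550,300:]=b
cv2.imwrite('pics/c0.png',cv2.convertScaleAbs(o,alpha=2))
for n,u,v,z in [('scTL',276,173,.053),('scTR',410,177,.053),('scBR',409,268,.053),('scBL',273,265,.053),('dial',389,213,.062),('lock',386,279,.045),
 ('shTL',430,236,.014),('shTR',512,235,.014),('shBR',515,324,.014),('shBL',432,327,.014),('bTL',171,224,.014),('bTR',252,225,.014),('bBR',249,315,.014),('bBL',167,314,.014),('pot',189,287,.07),('dome',224,291,.055)]:
    print(n,px2w('top',u,v,z).round(4))
E
```

```text
scTL [0.7261 0.1641 0.053 ]
scTR [ 0.7108 -0.1846  0.053 ]
scBR [ 0.4748 -0.1746  0.053 ]
scBL [0.4872 0.1725 0.053 ]
dial [ 0.6157 -0.1258  0.062 ]
lock [ 0.4476 -0.1161  0.045 ]
shTL [ 0.5592 -0.2404  0.014 ]
shTR [ 0.5588 -0.4624  0.014 ]
shBR [ 0.3229 -0.4597  0.014 ]
shBL [ 0.32   -0.2382  0.014 ]
bTL [0.6009 0.4519 0.014 ]
bTR [0.5951 0.233  0.014 ]
bBR [0.3577 0.2409 0.014 ]
bBL [0.3617 0.4591 0.014 ]
pot [0.4338 0.3833 0.07  ]
dome [0.4225 0.2976 0.055 ]
```

View pics/c0.png

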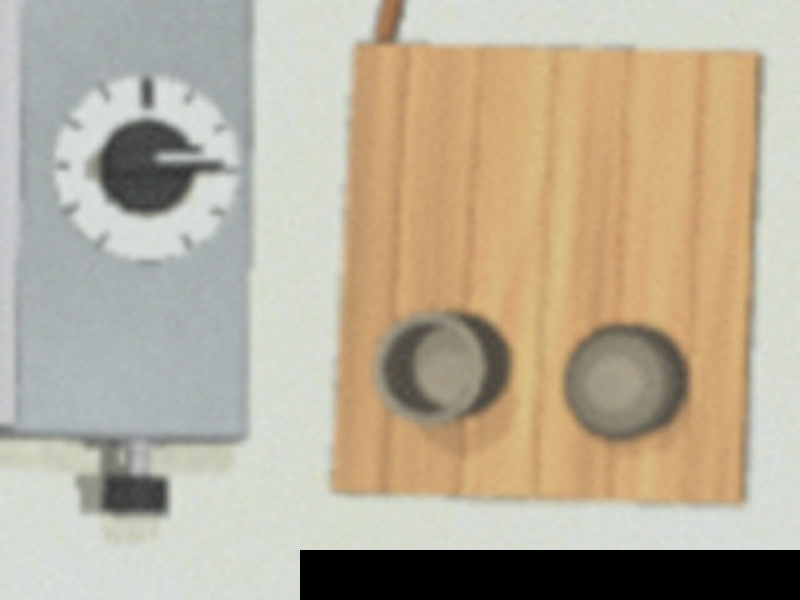

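```bash
python3 - <<'E'
from h import *
for n,u,v,z in [('dial',389.5,213.6,.055),('lineA',391,211.5,.092),('lineB',401.5,211.3,.092),('zero',389.6,198.5,.055),('pot',186.4,288.4,.07),('dome',225.2,291.2,.04),
]: print(n,px2w('top',u,v,z).round(4))
for n,u,v,z in [('potS',307,390,.07),('domeS',334,371,.04)]: print(n,px2w('side',u,v,z).round(4))
# pixel footprints predicted
print(w2px('side',[[.434,.386,.070],[.4225,.2976,.04],[.616,-.127,.079]]).round(1))
E
```

```text
dial [ 0.6151 -0.1281  0.055 ]
lineA [ 0.6154 -0.1266  0.092 ]
lineB [ 0.6155 -0.1528  0.092 ]
zero [ 0.6544 -0.1294  0.055 ]
pot [0.4304 0.3899 0.07  ]
dome [0.4214 0.298  0.04  ]
potS [0.427  0.3939 0.07  ]
domeS [0.4161 0.3083 0.04  ]
[[305.2 385.4]
 [333.1 366. ]
 [328.7 218.3]]
```

Emit:
send_rows --motion "454 425 -40 0 0 73.6 40; 454 425 -40 0 0 73.6 40; 454 425 -40 0 0 73.6 40; 454 425 -40 0 0 73.6 40; 454 425 -40 0 0 73.6 40; 454 425 -40 0 0 73.6 40; 454 425 -40 0 0 73.6 40; 454 425 -40 0 0 73.6 40; 454 425 -40 0 0 73.6 40; 454 425 -40 0 0 73.6 40" --force 25

```text
clock: 1.1
ee_pos: [0.5273, -0.2088, 0.2127]
eef_rot: [0.707, 0.707, -0.0, -0.0]
ft_force: [1.1, -0.7, 0.0]
finger_gap: 0.0397
finger_force: 0.0
```

Emit:
send_rows --motion "88 81 -62 0 0 0 40; 88 81 -62 0 0 0 40; 88 81 -62 0 0 0 40; 88 81 -62 0 0 0 40; 88 81 -62 0 0 0 40"

```text
clock: 1.6
ee_pos: [0.6137, -0.129, 0.1498]
eef_rot: [0.707, 0.708, -0.001, -0.001]
ft_force: [-0.3, -0.5, 0.6]
finger_gap: 0.0401
finger_force: 0.0
```

```bash
python3 - <<'E'
from h import *
a=shot('top','t1');b=shot('side','s1')
o=np.hstack([cv2.resize(a[160:260,340:440],(400,400)),cv2.resize(b[130:280,260:410],(400,400))])
cv2.imwrite('pics/c1.png',cv2.convertScaleAbs(o,alpha=2)); print(get_state()['ee_pos'])
E
```

```text
[ 0.61407365 -0.13056146  0.15166443]
```

View pics/c1.png

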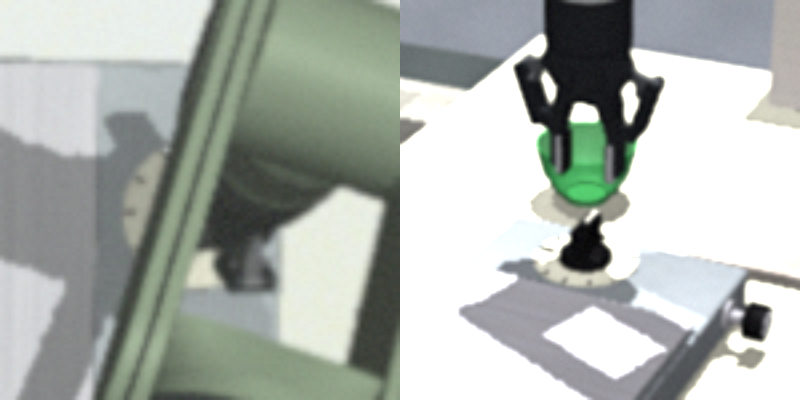

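The side crop shows the open fingers at x 563 and 612, centred over the black bar at x 588, so I'll descend.

Emit:
send_rows --motion "1 1 -35 0 0 0 40; 1 1 -67 0 0 0 40; 1 1 -67 0 0 0 40; 1 1 -67 0 0 0 10; 1 1 -67 0 0 0 10; 1 1 -67 0 0 0 10; 1 1 -67 0 0 0 10; 1 1 -67 0 0 0 10" --force 25

```text
clock: 2.5
ee_pos: [0.6144, -0.1299, 0.0866]
eef_rot: [0.707, 0.707, -0.001, 0.0]
ft_force: [-6.3, -0.5, 2.5]
finger_gap: 0.0123
finger_force: 27.9
```

```bash
cat >> h.py <<'E'
def st():
    from scipy.spatial.transform import Rotation as R
    s=get_state(); m=R.from_quat(s['eef_rot']).as_matrix()
    print(round(s['clock'],2),s['ee_pos'].round(4),'yawY',np.degrees(np.arctan2(m[1,1],m[0,1])).round(2),'tilt',m[:,2].round(3),'F',s['ft_force'].round(1),'M',s['torque'].round(2),'gap',round(s['finger_gap'],4),'ff',round(s['finger_force'],1),s['joint_pos'].round(2))
E
python3 -c "
from h import *
st()"
```

```text
2.5 [ 0.6144 -0.1299  0.0866] yawY -0.03 tilt [-0.002 -0.002 -1.   ] F [-6.3 -0.5  2.5] M [-0.22  1.02 -0.01] gap 0.0123 ff 27.9 [-0.34  0.48  1.53 -0.    1.13 -0.34]
```

Emit:
send_rows --motion "0 0 0 0 0 8 10; 0 0 0 0 0 16 10; 0 0 0 0 0 24 10; 0 0 0 0 0 32 10; 0 0 0 0 0 40 10; 0 0 0 0 0 48 10; 0 0 0 0 0 56 10; 0 0 0 0 0 64 10; 0 0 0 0 0 72 10; 0 0 0 0 0 80 10"

```text
clock: 3.5
ee_pos: [0.6176, -0.1272, 0.0867]
eef_rot: [0.085, 0.996, 0.002, 0.003]
ft_force: [2.7, 5.7, -1.8]
finger_gap: 0.0122
finger_force: 27.1
```

Emit:
send_rows --motion "0 0 0 0 0 4 10; 0 0 0 0 0 7.8 10; 0 0 0 0 0 7.8 10; 0 0 0 0 0 7.8 10; 0 0 0 0 0 7.8 10"

```text
clock: 4.0
ee_pos: [0.6177, -0.1267, 0.0867]
eef_rot: [0.02, 1.0, 0.002, 0.003]
ft_force: [3.3, 6.1, -2.8]
finger_gap: 0.0122
finger_force: 27.2
```

```bash
python3 - <<'E'
from h import *
st()
# scale yaw from edge line fits in initial picture
im=cv2.cvtColor(cv2.imread('pics/t0.png'),cv2.COLOR_BGR2GRAY).astype(float)
def edge(pts,nrm,z):  # max gradient along normal in subpixel
    out=[]
    for u,v in pts:
        s=np.arange(-5,5.01,.25); x=u+nrm[0]*s; y=v+nrm[1]*s
        p=cv2.remap(cv2.GaussianBlur(im,(0,0),1).astype(np.float32),x.astype(np.float32)[None],y.astype(np.float32)[None],cv2.INTER_LINEAR)[0]
        g=np.abs(np.gradient(p)); g[g<g.max()*.5]=0; k=(g*s).sum()/g.sum(); out.append(px2w('top',u+nrm[0]*k,v+nrm[1]*k,z)[:2])
    o=np.array(out,np.float32); l=cv2.fitLine(o,cv2.DIST_HUBER,0,.01,.01).ravel(); return l
T=lambda a,b,n=20:[(a[0]+(b[0]-a[0])*t,a[1]+(b[1]-a[1])*t) for t in np.linspace(.08,.92,n)]
for nm,a,b,n in [('right',(410.3,177),(409,268),(1,0)),('left',(276,173),(273,265),(1,0)),('top',(276,173),(410,177),(0,1)),('bot',(273,265),(375,267.3),(0,1)),('panR',(364.5,177),(362,266),(1,0))]:
    l=edge(T(a,b),n,.053); print(nm,np.degrees(np.arctan2(l[1],l[0])).round(2),l.round(4))
E
```

```text
4.0 [ 0.6177 -0.1267  0.0867] yawY 87.77 tilt [ 0.006  0.003 -1.   ] F [ 3.3  6.1 -2.8] M [ 1.16 -0.47  0.07] gap 0.0122 ff 27.2 [-0.34  0.48  1.53  0.01  1.13 -1.88]
right -2.58 [ 0.999  -0.045   0.5868 -0.1803]
left -2.59 [ 0.999  -0.0452  0.61    0.1702]
top 87.43 [ 0.0448  0.999   0.7219 -0.0103]
bot 87.44 [0.0446 0.999  0.4849 0.0503]
panR -2.4 [ 0.9991 -0.042   0.5931 -0.0587]
```

Emit:
send_rows --motion "0 0 0 0 0 -0.35 10; 0 0 0 0 0 -0.35 10; 0 0 0 0 0 -0.35 10"

```text
clock: 4.3
ee_pos: [0.6177, -0.1267, 0.0867]
eef_rot: [0.023, 1.0, 0.002, 0.003]
ft_force: [3.7, 5.8, -1.6]
finger_gap: 0.0123
finger_force: 27.2
```

```bash
python3 -c "
from h import *
st()"
```

```text
4.3 [ 0.6177 -0.1267  0.0867] yawY 87.4 tilt [ 0.006  0.003 -1.   ] F [ 3.7  5.8 -1.6] M [ 1.13 -0.43 -0.02] gap 0.0123 ff 27.2 [-0.34  0.48  1.53  0.01  1.13 -1.87]
```

Emit:
send_rows --motion "0 0 0 0 0 0 45; 0 0 0 0 0 0 45; 0 0 0 0 0 0 45; 0 0 50 0 0 0 60; 0 0 100 0 0 0 85; 0 0 120 0 0 0 85; -30 50 130 0 0 -8 85; -50 90 130 0 0 -16 85; -70 130 130 0 0 -24 85; -90 170 130 0 0 -32 85"

```text
clock: 5.3
ee_pos: [0.5244, 0.0424, 0.2151]
eef_rot: [0.3, 0.954, 0.0, 0.001]
ft_force: [0.2, -0.4, 0.1]
finger_gap: 0.0851
finger_force: 0.0
```

```bash
python3 -c "
from h import *
st()"
```

```text
5.3 [0.5244 0.0424 0.2151] yawY 55.04 tilt [ 0.001 -0.    -1.   ] F [ 0.2 -0.4  0.1] M [ 0.01 -0.03  0.02] gap 0.0851 ff 0.0 [-0.08  0.13  1.7   0.    1.31 -1.04]
```

Emit:
send_rows --motion "-104 258 -65 0 0 -55 85; -104 258 -65 0 0 -55 85; -104 258 -65 0 0 -55 85; -104 258 -65 0 0 -55 85; -104 258 -65 0 0 -55 85; -104 258 -65 0 0 -55 85; -104 258 -65 0 0 -55 85; -104 258 -65 0 0 -55 85; -104 258 -65 0 0 -55 85"

```text
clock: 6.2
ee_pos: [0.4219, 0.299, 0.1497]
eef_rot: [0.703, 0.711, 0.0, 0.001]
ft_force: [1.0, 0.5, -0.7]
finger_gap: 0.0848
finger_force: 0.0
```

```bash
python3 - <<'E'
from h import *
st()
a=shot('top','t2');b=shot('side','s2')
o=np.hstack([cv2.resize(a[180:240,360:420],(400,400),interpolation=cv2.INTER_CUBIC),cv2.resize(b[270:470,190:390],(400,400))])
cv2.imwrite('pics/c2.png',cv2.convertScaleAbs(o,alpha=2))
E
```

```text
6.2 [0.4219 0.299  0.1497] yawY 0.63 tilt [ 0.001 -0.    -1.   ] F [ 1.   0.5 -0.7] M [ 0.   -0.01  0.01] gap 0.0848 ff 0.0 [ 0.45  0.19  1.78 -0.    1.18  0.44]
```

View pics/c2.png

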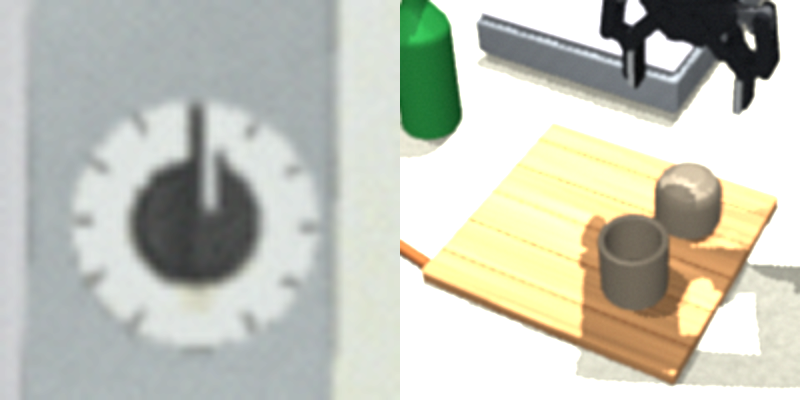

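```bash
python3 - <<'E'
from h import *
im=cv2.cvtColor(cv2.imread('pics/t2.png'),cv2.COLOR_BGR2GRAY).astype(float)
# white line: rows in crop 160..205 -> v=180+y*.15, u=360+x*.15
for name,vs,z,sg,u0 in [('line',range(204,211),.092,1,390.8),('mark',range(196,204),.055,-1,389.5)]:
    P=[]
    for v in vs:
        us=np.arange(int(u0)-3,int(u0)+4); w=im[v,us]*sg; w=w-np.sort(w)[2]; w[w<0]=0
        P.append((( w*us).sum()/w.sum(),v))
    print(name,[round(p[0],2) for p in P])
    W=np.array([px2w('top',u,v,z)[:2] for u,v in P],np.float32); l=cv2.fitLine(W,cv2.DIST_HUBER,0,.01,.01).ravel(); print(np.degrees(np.arctan(l[1]/l[0])),l[2:])
print(im[193:216,383:398].astype(int))
E
```

```text
line [np.float64(391.03), np.float64(391.14), np.float64(391.03), np.float64(391.04), np.float64(391.03), np.float64(391.02), np.float64(391.03)]
-2.0946975 [ 0.6266868  -0.12702367]
mark [np.float64(388.93), np.float64(388.94), np.float64(388.99), np.float64(388.92), np.float64(388.98), np.float64(388.97), np.float64(389.16), np.float64(389.39)]
1.3217765 [ 0.65183693 -0.12787591]
[[ 89  87  86  87  87  87  87  88  87  87  87  87  85  86  85]
 [ 88  89  90  90  90  86  85  87  90  89  88  87  85  86  86]
 [ 91  96 101 102  96  82  72  83  97 100  96  91  89  88  86]
 [104 110 111 112 103  72  54  76 105 110 108 102 102  96  90]
 [113 113 113 114 105  68  45  72 107 114 113 112 112 108  98]
 [112 112 114 112 105  69  43  69 106 114 112 115 112 109  97]
 [113 114 112 113 102  66  42  70 106 115 114 113 114 104  82]
 [114 113 114 113 105  68  41  69 106 113 113 113 111 104  90]
 [113 114 114 113 104  69  43  69 106 109 108 113 114 111 109]
 [112 114 113 113 105  69  43  67 100  94  93 107 113 115 112]
 [113 111 105 104  94  60  41  68  94  74  74 103 113 114 112]
 [105  97  79  69  56  38  38  69  94  67  58  87 107 112 114]
 [ 77  62  47  39  35  32  38  67  94  68  46  63  89 102 111]
 [ 47  37  33  31  32  32  38  68  96  67  40  42  58  81 103]
 [ 36  35  34  35  33  32  38  69  95  68  41  37  41  55  84]
 [ 39  38  36  33  30  32  38  69  97  69  40  38  38  43  68]
 [ 39  37  36  32  33  31  39  69  94  69  40  38  37  39  52]
 [ 39  37  35  33  33  30  39  62  89  67  38  37  37  36  41]
 [ 38  36  33  34  33  32  35  52  66  56  42  38  38  38  39]
 [ 36  35  35  35  33  33  36  43  44  42  38  36  37  39  40]
 [ 39  38  36  33  31  32  34  39  38  38  36  36  40  38  38]
 [ 39  38  35  34  32  32  35  37  37  37  38  39  38  39  39]
 [ 41  37  35  33  31  33  36  39  38  39  37  38  38  37  36]]
```

The pointer is on the zero mark, with the white line at about -2.1° against a scale yaw of -2.6°. The pieces are where they were, so next is the dome.

Emit:
send_rows --motion "-1 0 -45 0 0 0 85; -1 0 -85 0 0 0 85; -1 0 -105 0 0 0 85; -1 0 -114 0 0 0 85; -1 0 -117 0 0 0 85; -1 0 -117 0 0 0 85" --force 20

```text
clock: 6.9
ee_pos: [0.4216, 0.2992, 0.0331]
eef_rot: [0.705, 0.71, 0.001, 0.0]
ft_force: [0.7, -1.1, -0.3]
finger_gap: 0.0853
finger_force: 0.0
```

```bash
python3 - <<'E'
from h import *
st()
b=shot('side','s3')
cv2.imwrite('pics/c3.png',cv2.convertScaleAbs(cv2.resize(b[280:430,240:440],(800,600)),alpha=2))
E
```

```text
6.9 [0.4216 0.2992 0.0331] yawY 0.39 tilt [ 0.002  0.001 -1.   ] F [ 0.7 -1.1 -0.3] M [-0.02 -0.01 -0.01] gap 0.0853 ff 0.0 [ 0.45  0.37  1.84 -0.    0.93  0.44]
```

View pics/c3.png

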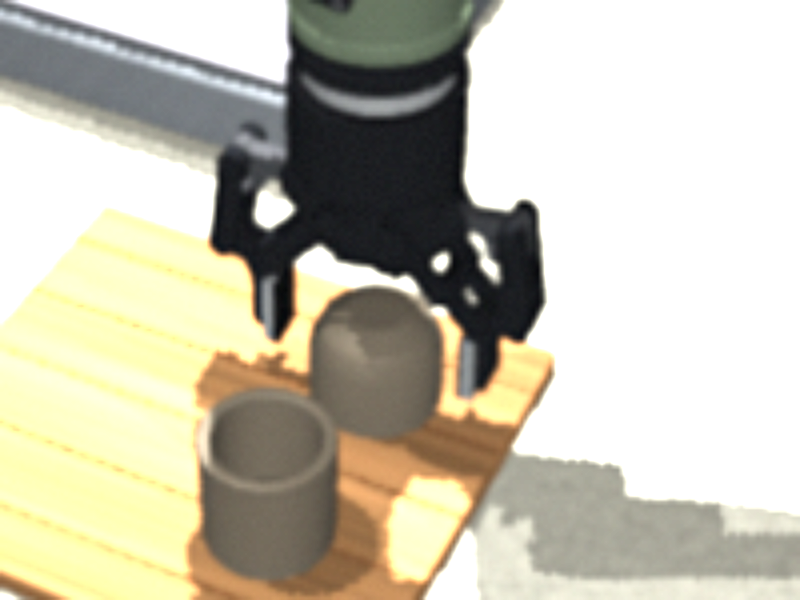

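```bash
python3 - <<'E'
from h import *
for z in(.019,.026,.032): print(z,w2px('side',[[.4216,.2992,z]]).round(1))
# dome silhouette sides crop x 312..442 -> u ; bottom of foot front crop y~437 
u=240+377/4; print('u',u,'v bottom',280+437/4)
for y in(.295,.30,.305): 
    a=np.linspace(0,2*np.pi,60); ring=np.c_[.4205+.03*np.cos(a),y+.03*np.sin(a),np.full(60,.014)]
    p=w2px('side',ring); print(y,'foot bottom v',p[:,1].max().round(1),'u range',p[:,0].min().round(1),p[:,0].max().round(1))
E
```

```text
0.019 [[333.1 375.3]]
0.026 [[333.1 372.5]]
0.032 [[333.1 370. ]]
u 334.25 v bottom 389.25
0.295 foot bottom v 388.2 u range 317.7 351.3
0.3 foot bottom v 390.1 u range 316.6 350.3
0.305 foot bottom v 392.1 u range 315.4 349.2
```

Emit:
send_rows --motion "-1 -1 -6 0 0 0 85; -1 -1 -6 0 0 0 56; -1 -1 -6 0 0 0 56; -1 -1 -6 0 0 0 56; -1 -1 -6 0 0 0 56; -1 -1 -6 0 0 0 56; -1 -1 -6 0 0 0 56" --force 20

```text
clock: 7.65
ee_pos: [0.4199, 0.2985, 0.0267]
eef_rot: [0.704, 0.71, 0.001, 0.0]
ft_force: [-0.5, -0.7, 4.8]
finger_gap: 0.0595
finger_force: 22.7
```

```bash
python3 - <<'E'
from h import *
st()
E
```

```text
7.65 [0.4199 0.2985 0.0267] yawY 0.43 tilt [ 0.001  0.    -1.   ] F [-0.5 -0.7  4.8] M [-0.12 -0.04  0.03] gap 0.0595 ff 22.7 [ 0.45  0.38  1.85 -0.    0.92  0.44]
```

Emit:
send_rows --motion "0 0 20 0 0 0 56; 0 0 60 0 0 0 56; 0 0 100 0 0 0 56; 0 0 125 0 0 0 56; 20 -30 130 0 0 0 56; 45 -72 130 0 0 0 56; 68 -115 130 0 0 0 56; 92 -155 130 0 0 0 56; 115 -195 130 0 0 0 56; 135 -228 130 0 0 0 56"

```text
clock: 8.65
ee_pos: [0.5539, 0.0682, 0.1546]
eef_rot: [0.705, 0.709, -0.001, -0.001]
ft_force: [-0.7, -0.1, -2.7]
finger_gap: 0.06
finger_force: 23.5
```

Emit:
send_rows --motion "20 -35 0 0 0 0 56; 37 -62 0 0 0 0 56; 45 -70 -5 0 0 0 56; 45 -70 -30 0 0 0 56; 45 -70 -55 0 0 0 56; 45 -70 -70 0 0 0 56; 45 -70 -75 0 0 0 56; 45 -70 -75 0 0 0 56"

```text
clock: 9.45
ee_pos: [0.5982, 0.001, 0.0799]
eef_rot: [0.704, 0.71, -0.001, -0.001]
ft_force: [0.2, 0.7, -2.7]
finger_gap: 0.0595
finger_force: 23.5
```

```bash
python3 - <<'E'
from h import *
st()
E
```

```text
9.45 [0.5982 0.001  0.0799] yawY 0.46 tilt [-0.003  0.001 -1.   ] F [ 0.2  0.7 -2.7] M [-0.03  0.01  0.02] gap 0.0595 ff 23.5 [-0.14  0.44  1.61  0.    1.1  -0.15]
```

Next I'll lower in small steps until it touches, expected about 5 mm further down.

Emit:
send_rows --motion "0 0 -2 0 0 0 56; 0 0 -4 0 0 0 56; 0 0 -5 0 0 0 56; 0 0 -5.5 0 0 0 56; 0 0 -5.5 0 0 0 56"

```text
clock: 9.95
ee_pos: [0.5995, 0.0003, 0.076]
eef_rot: [0.704, 0.71, 0.0, 0.0]
ft_force: [0.4, 0.4, -3.1]
finger_gap: 0.0593
finger_force: 23.5
```

```bash
python3 - <<'E'
from h import *
st()
E
```

```text
9.95 [5.995e-01 3.000e-04 7.600e-02] yawY 0.42 tilt [ 0. -0. -1.] F [ 0.4  0.4 -3.1] M [-0.05 -0.04 -0.02] gap 0.0593 ff 23.5 [-0.14  0.44  1.61 -0.    1.09 -0.15]
```

Emit:
send_rows --motion "0 0 -0.7 0 0 0 56; 0 0 -1.4 0 0 0 56; 0 0 -1.4 0 0 0 56"

```text
clock: 10.25
ee_pos: [0.5995, 0.0003, 0.0748]
eef_rot: [0.704, 0.71, 0.0, 0.0]
ft_force: [-1.2, 0.1, -0.2]
finger_gap: 0.0597
finger_force: 23.8
```

```bash
python3 - <<'E'
from h import *
st()
E
```

```text
10.25 [5.995e-01 3.000e-04 7.480e-02] yawY 0.42 tilt [ 0. -0. -1.] F [-1.2  0.1 -0.2] M [ 0.03  0.2  -0.02] gap 0.0597 ff 23.8 [-0.14  0.44  1.61 -0.    1.08 -0.15]
```

Emit:
send_rows --motion "0 0 0 0 0 0 70; 0 0 0 0 0 0 85; 0 0 0 0 0 0 85; 0 0 0 0 0 0 85; 0 0 30 0 0 0 85; 0 0 70 0 0 0 85; 0 0 100 0 0 0 85; -18 42 105 0 0 0 85; -36 84 105 0 0 0 85; -54 126 105 0 0 0 85"

```text
clock: 11.25
ee_pos: [0.5452, 0.1273, 0.1802]
eef_rot: [0.705, 0.709, 0.001, 0.001]
ft_force: [0.3, 0.8, 0.2]
finger_gap: 0.0845
finger_force: 0.0
```

Emit:
send_rows --motion "-116 265 0 0 0 0 85; -116 265 0 0 0 0 85; -116 265 0 0 0 0 85; -116 265 0 0 0 0 85; -116 265 0 0 0 0 85; -116 265 0 0 0 0 85; -116 265 -30 0 0 0 85"

```text
clock: 11.95
ee_pos: [0.4302, 0.3982, 0.1541]
eef_rot: [0.702, 0.712, 0.006, 0.0]
ft_force: [0.9, -0.5, 0.5]
finger_gap: 0.0852
finger_force: 0.0
```

```bash
python3 - <<'E'
from h import *
st()
a=shot('top','t4');b=shot('side','s4')
o=np.hstack([cv2.resize(a[150:350,150:350],(400,400)),cv2.resize(b[190:430,200:440],(400,400))])
cv2.imwrite('pics/c4.png',cv2.convertScaleAbs(o,alpha=2))
E
```

```text
11.95 [0.4302 0.3982 0.1541] yawY 0.78 tilt [ 0.009  0.009 -1.   ] F [ 0.9 -0.5  0.5] M [ 0.03 -0.02 -0.01] gap 0.0852 ff 0.0 [0.6  0.31 1.61 0.   1.21 0.58]
```

View pics/c4.png

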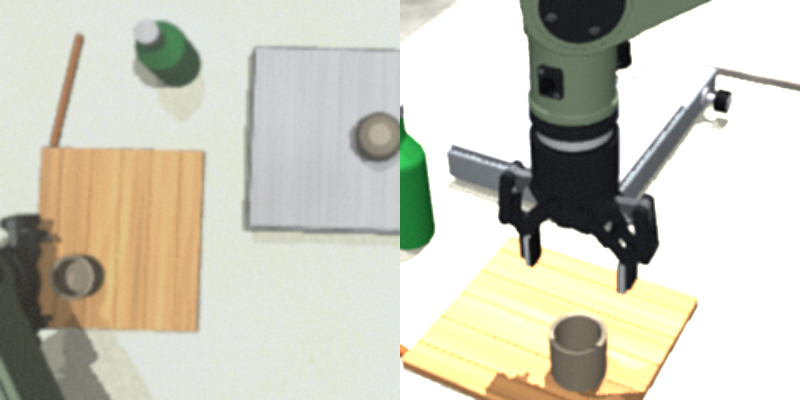

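The pot hasn't moved, at top pixel (189,288), and the dome stands on the pan at (338,218). I'll descend over the pot.

Emit:
send_rows --motion "-1 1 -10 0 0 0 85; -1 1 -50 0 0 0 85; -1 1 -85 0 0 0 85; -1 1 -105 0 0 0 85; -1 1 -112 0 0 0 85; -1 1 -112 0 0 0 85"

```text
clock: 12.65
ee_pos: [0.4287, 0.3914, 0.0368]
eef_rot: [0.705, 0.709, -0.001, -0.0]
ft_force: [0.5, 0.6, -1.2]
finger_gap: 0.0848
finger_force: 0.0
```

```bash
python3 - <<'E'
from h import *
st()
E
```

```text
12.65 [0.4287 0.3914 0.0368] yawY 0.33 tilt [-0.001 -0.001 -1.   ] F [ 0.5  0.6 -1.2] M [ 0.04 -0.03  0.  ] gap 0.0848 ff 0.0 [ 0.59  0.47  1.67 -0.    1.    0.59]
```

Emit:
send_rows --motion "0 0 0 0 0 0 54; 0 0 0 0 0 0 54; 0 0 0 0 0 0 54; 0 0 0 0 0 0 54; 0 0 0 0 0 0 54; 0 0 0 0 0 0 54" --force 20

```text
clock: 13.25
ee_pos: [0.4298, 0.3931, 0.0396]
eef_rot: [0.704, 0.71, 0.002, 0.001]
ft_force: [-1.1, -1.4, 6.0]
finger_gap: 0.0581
finger_force: 21.4
```

Emit:
send_rows --motion "0 0 20 0 0 0 54; 0 0 60 0 0 0 54; 0 0 100 0 0 0 54; 0 0 130 0 0 0 54; 20 -30 135 0 0 0 54; 43 -72 135 0 0 0 54; 66 -113 135 0 0 0 54; 89 -154 135 0 0 0 54; 112 -196 135 0 0 0 54; 135 -235 135 0 0 0 54"

```text
clock: 14.25
ee_pos: [0.5638, 0.1555, 0.1724]
eef_rot: [0.704, 0.71, 0.0, 0.0]
ft_force: [0.1, 0.7, -1.6]
finger_gap: 0.0579
finger_force: 22.4
```

```bash
python3 - <<'E'
from h import *
st()
E
```

```text
14.25 [0.5638 0.1555 0.1724] yawY 0.42 tilt [ 0. -0. -1.] F [ 0.1  0.7 -1.6] M [ 0.08  0.   -0.  ] gap 0.0579 ff 22.4 [ 0.12  0.29  1.59 -0.    1.26  0.11]
```

Emit:
send_rows --motion "25 -35 0 0 0 0 54; 36 -50 -10 0 0 0 54; 36 -50 -45 0 0 0 54; 36 -50 -70 0 0 0 54; 36 -50 -78 0 0 0 54; 36 -50 -82 0 0 0 54; 36 -50 -83 0 0 0 54; 36 -50 -83 0 0 0 54"

```text
clock: 15.05
ee_pos: [0.6004, 0.1078, 0.0907]
eef_rot: [0.704, 0.71, 0.001, 0.001]
ft_force: [-0.6, 0.2, -1.8]
finger_gap: 0.0578
finger_force: 22.4
```

```bash
python3 - <<'E'
from h import *
st()
E
```

```text
15.05 [0.6004 0.1078 0.0907] yawY 0.46 tilt [ 0.003  0.    -1.   ] F [-0.6  0.2 -1.8] M [-0.05 -0.04 -0.01] gap 0.0578 ff 22.4 [0.04 0.44 1.58 0.   1.12 0.03]
```

Emit:
send_rows --motion "0 0 -1 0 0 0 54; 0 0 -1.5 0 0 0 54; 0 0 -1.5 0 0 0 54"

```text
clock: 15.35
ee_pos: [0.5997, 0.1074, 0.0884]
eef_rot: [0.704, 0.71, 0.0, 0.0]
ft_force: [0.4, -0.4, -2.1]
finger_gap: 0.058
finger_force: 22.4
```

```bash
python3 - <<'E'
from h import *
st()
E
```

```text
15.35 [0.5997 0.1074 0.0884] yawY 0.43 tilt [ 0.001  0.    -1.   ] F [ 0.4 -0.4 -2.1] M [ 0.03 -0.03 -0.05] gap 0.058 ff 22.4 [0.04 0.44 1.58 0.   1.12 0.03]
```

Emit:
send_rows --motion "0 0 -0.7 0 0 0 54; 0 0 -1.3 0 0 0 54; 0 0 -1.3 0 0 0 54"

```text
clock: 15.65
ee_pos: [0.5997, 0.1073, 0.0876]
eef_rot: [0.704, 0.71, 0.0, 0.0]
ft_force: [-3.0, 0.0, 4.9]
finger_gap: 0.0581
finger_force: 22.7
```

```bash
python3 - <<'E'
from h import *
st()
E
```

```text
15.65 [0.5997 0.1073 0.0876] yawY 0.43 tilt [ 0.001 -0.    -1.   ] F [-3.   0.   4.9] M [-0.07  0.39  0.01] gap 0.0581 ff 22.7 [ 0.04  0.44  1.58 -0.    1.12  0.03]
```

Emit:
send_rows --motion "0 0 0 0 0 0 70; 0 0 0 0 0 0 85; 0 0 0 0 0 0 85; 0 0 0 0 0 0 85; 0 0 30 0 0 0 85; 0 0 70 0 0 0 85; 0 0 105 0 0 0 85; -25 -37 105 0 0 8 85; -50 -74 105 0 0 16 80; -75 -111 105 0 0 24 70"

```text
clock: 16.65
ee_pos: [0.5237, -0.0046, 0.1919]
eef_rot: [0.539, 0.843, 0.0, 0.001]
ft_force: [0.7, -0.7, -0.4]
finger_gap: 0.0701
finger_force: 0.0
```

Emit:
send_rows --motion "-25 -38 0 0 0 8 60; -50 -76 -10 0 0 16 60; -79 -115 -20 0 0 24 60; -79 -115 -40 0 0 32 60; -79 -115 -70 0 0 40 60; -79 -115 -70 0 0 48 60; -79 -115 -70 0 0 56 60; -79 -115 -70 0 0 63 60; -79 -115 -70 0 0 63 60"

```text
clock: 17.55
ee_pos: [0.4454, -0.1187, 0.1214]
eef_rot: [0.023, 1.0, 0.0, 0.0]
ft_force: [0.1, 0.3, -0.1]
finger_gap: 0.0598
finger_force: 0.0
```

```bash
python3 - <<'E'
from h import *
st()
b=shot('side','s5');a=shot('top','t5')
o=np.hstack([cv2.resize(a[150:300,270:420],(400,400)),cv2.resize(b[160:310,290:440],(400,400))])
cv2.imwrite('pics/c5.png',cv2.convertScaleAbs(o,alpha=2))
E
```

```text
17.55 [ 0.4454 -0.1187  0.1214] yawY 87.4 tilt [ 0.  0. -1.] F [ 0.1  0.3 -0.1] M [ 0.08  0.   -0.  ] gap 0.0598 ff 0.0 [-0.45  0.11  1.93  0.    1.1  -1.97]
```

View pics/c5.png

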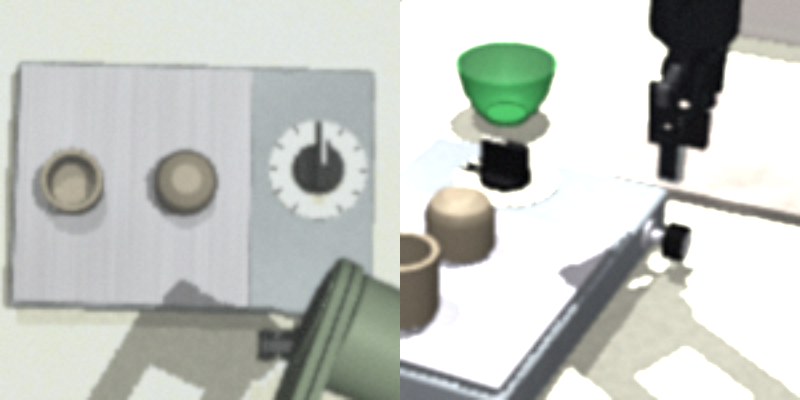

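Both pieces stand on the pan (pot (72,180), dome (186,182) in the left crop), and the finger hangs over the lock knob at (676,242) in the right crop. I'll check the knob's position from the side view.

```bash
python3 - <<'E'
from h import *
u,v=290+276*.375,160+242*.375; print(u,v,px2w('side',u,v,.033).round(4), w2px('side',[[.4462,-.119,.033],[.4454,-.1187,.107]]).round(1))
g=cv2.imread('pics/t0.png'); print(px2w('top',360+136/5,180+494/5,.045).round(4),px2w('top',360+136/5,180+475/5,.045).round(4),px2w('top',360+136/5,180+514/5,.045).round(4))
E
```

```text
393.5 250.75 [ 0.4464 -0.1208  0.033 ] [[393.3 251.1]
 [395.7 223.9]]
[ 0.4481 -0.1192  0.045 ] [ 0.4578 -0.1195  0.045 ] [ 0.4379 -0.119   0.045 ]
```

Emit:
send_rows --motion "1 -1 -40 0 0 0 60; 1 -1 -75 0 0 0 60; 1 -1 -92 0 0 0 60; 1 -1 -94 0 0 0 60; 1 -1 -94 0 0 0 30; 1 -1 -94 0 0 0 30; 1 -1 -94 0 0 0 30; 1 -1 -94 0 0 0 30; 1 -1 -94 0 0 0 30" --force 35

```text
clock: 18.55
ee_pos: [0.4475, -0.1197, 0.0288]
eef_rot: [0.023, 1.0, -0.0, 0.001]
ft_force: [0.4, 4.2, 6.4]
finger_gap: 0.0331
finger_force: 35.1
```

```bash
python3 - <<'E'
from h import *
st()
E
```

```text
18.55 [ 0.4475 -0.1197  0.0288] yawY 87.4 tilt [ 0.002 -0.    -1.   ] F [0.4 4.2 6.4] M [ 0.67 -0.02 -0.02] gap 0.0331 ff 35.1 [-0.45  0.28  1.97  0.    0.88 -1.98]
```

Emit:
send_rows --motion "-3 0.1 0 0 0 0 30; -6 0.3 0 0 0 0 30; -9 0.4 0 0 0 0 30; -12 0.5 0 0 0 0 30; -15 0.7 0 0 0 0 30; -17 0.8 0 0 0 0 30; -18 0.8 0 0 0 0 30; -19 0.8 0 0 0 0 30; -19.5 0.9 0 0 0 0 30; -19.5 0.9 0 0 0 0 30"

```text
clock: 19.55
ee_pos: [0.4295, -0.119, 0.0288]
eef_rot: [0.023, 1.0, -0.0, 0.003]
ft_force: [4.3, 5.5, 2.3]
finger_gap: 0.0331
finger_force: 34.9
```

```bash
python3 - <<'E'
from h import *
st()
E
```

```text
19.55 [ 0.4295 -0.119   0.0288] yawY 87.38 tilt [ 0.006 -0.001 -1.   ] F [4.3 5.5 2.3] M [ 0.8  -0.61 -0.02] gap 0.0331 ff 34.9 [-0.47  0.25  2.02  0.    0.87 -1.99]
```

Emit:
send_rows --motion "-1 0 0 0 0 0 30; -2 0.1 0 0 0 0 30; -2 0.1 0 0 0 0 30"

```text
clock: 19.85
ee_pos: [0.4294, -0.119, 0.029]
eef_rot: [0.023, 1.0, -0.0, 0.005]
ft_force: [10.5, 5.7, -3.2]
finger_gap: 0.033
finger_force: 35.2
```

```bash
python3 - <<'E'
from h import *
st()
b=shot('side','s6');a=shot('top','t6')
o=np.hstack([cv2.resize(a[150:300,270:420],(400,400)),cv2.resize(b[160:310,290:440],(400,400))])
cv2.imwrite('pics/c6.png',cv2.convertScaleAbs(o,alpha=2))
E
```

```text
19.85 [ 0.4294 -0.119   0.029 ] yawY 87.33 tilt [ 0.011 -0.001 -1.   ] F [10.5  5.7 -3.2] M [ 1.03 -1.52  0.01] gap 0.033 ff 35.2 [-0.47  0.25  2.02  0.    0.86 -1.99]
```

View pics/c6.png

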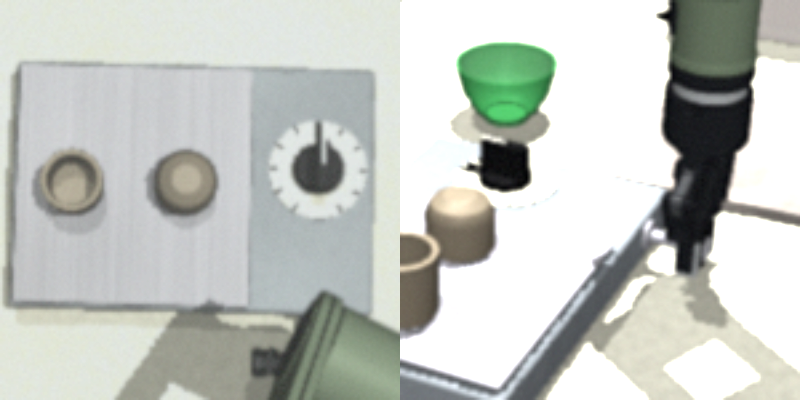

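The knob is on its stop: the force rises with no travel, and the knob has moved to (265,360). Both pieces still stand on the pan. I'll ease back slightly, leave it out for 2.4 s, then push it home.

Emit:
send_rows --motion "0.5 0 0 0 0 0 30; 0.5 0 0 0 0 0 30; 0.5 0 0 0 0 0 30; 0.5 0 0 0 0 0 30; 0.5 0 0 0 0 0 30; 0.5 0 0 0 0 0 30; 0.5 0 0 0 0 0 30; 0.5 0 0 0 0 0 30; 0.5 0 0 0 0 0 30; 0.5 0 0 0 0 0 30"

```text
clock: 20.95
ee_pos: [0.4294, -0.119, 0.0289]
eef_rot: [0.023, 1.0, -0.0, 0.005]
ft_force: [8.7, 5.7, -1.9]
finger_gap: 0.0328
finger_force: 35.3
```

Emit:
send_rows --motion "0 0 0 0 0 0 30; 0 0 0 0 0 0 30; 0 0 0 0 0 0 30; 0 0 0 0 0 0 30; 0 0 0 0 0 0 30; 0 0 0 0 0 0 30; 0 0 0 0 0 0 30; 0 0 0 0 0 0 30; 0 0 0 0 0 0 30; 0 0 0 0 0 0 30"

```text
clock: 21.95
ee_pos: [0.4294, -0.119, 0.0289]
eef_rot: [0.023, 1.0, -0.0, 0.005]
ft_force: [8.5, 5.3, -1.3]
finger_gap: 0.0328
finger_force: 35.3
```

Emit:
send_rows --motion "0 0 0 0 0 0 30; 0 0 0 0 0 0 30; 0 0 0 0 0 0 30; 0 0 0 0 0 0 30; 0 0 0 0 0 0 30"

```text
clock: 22.45
ee_pos: [0.4294, -0.119, 0.0289]
eef_rot: [0.023, 1.0, -0.0, 0.005]
ft_force: [9.0, 5.9, -1.2]
finger_gap: 0.0331
finger_force: 35.3
```

Emit:
send_rows --motion "4 -0.2 0 0 0 0 30; 7 -0.3 0 0 0 0 30; 10 -0.4 0 0 0 0 30; 13 -0.6 0 0 0 0 30; 16 -0.7 0 0 0 0 30; 18 -0.8 0 0 0 0 30; 20 -0.9 0 0 0 0 30; 21.5 -1 0 0 0 0 30; 22.5 -1 0 0 0 0 30; 22.5 -1 0 0 0 0 30"

```text
clock: 23.45
ee_pos: [0.4475, -0.1197, 0.0287]
eef_rot: [0.022, 1.0, 0.0, -0.001]
ft_force: [-4.1, 3.2, 11.5]
finger_gap: 0.0331
finger_force: 36.5
```

```bash
python3 - <<'E'
from h import *
st()
E
```

```text
23.45 [ 0.4475 -0.1197  0.0287] yawY 87.44 tilt [-0.001  0.    -1.   ] F [-4.1  3.2 11.5] M [ 0.52  0.71 -0.07] gap 0.0331 ff 36.5 [-0.45  0.28  1.97 -0.    0.89 -1.97]
```

Emit:
send_rows --motion "1.5 -0.1 0 0 0 0 30; 2.5 -0.1 0 0 0 0 30; 2.5 -0.1 0 0 0 0 30"

```text
clock: 23.75
ee_pos: [0.4476, -0.1196, 0.0285]
eef_rot: [0.022, 1.0, 0.0, -0.004]
ft_force: [-11.1, 2.2, 19.2]
finger_gap: 0.0331
finger_force: 37.1
```

```bash
python3 - <<'E'
from h import *
st()
E
```

```text
23.75 [ 0.4476 -0.1196  0.0285] yawY 87.48 tilt [-0.007  0.001 -1.   ] F [-11.1   2.2  19.2] M [ 0.29  1.76 -0.13] gap 0.0331 ff 37.1 [-0.45  0.29  1.97 -0.    0.89 -1.97]
```

Emit:
send_rows --motion "-3 0.1 0 0 0 0 30; -3 0.1 0 0 0 0 60; -3 0.1 0 0 0 0 60; -3 0.1 0 0 0 0 60; -3 0.1 40 0 0 0 60; -3 0.1 90 0 0 0 85; -3 0.1 135 0 0 0 85; -3 0.1 160 0 0 -8 85; 20 20 160 0 0 -16 85; 50 40 160 0 0 -24 85"

```text
clock: 24.75
ee_pos: [0.5012, -0.0803, 0.1891]
eef_rot: [0.234, 0.972, -0.001, 0.002]
ft_force: [-0.5, 0.0, -1.0]
finger_gap: 0.0851
finger_force: 0.0
```

Emit:
send_rows --motion "30 25 0 0 0 -8 85; 60 50 0 0 0 -16 85; 90 70 0 0 0 -24 85; 100 80 0 0 0 -32 85; 100 80 0 0 0 -40 85; 100 80 0 0 0 -48 85; 100 80 0 0 0 -56 85; 100 80 0 0 0 -63 85; 100 80 0 0 0 -63 85"

```text
clock: 25.65
ee_pos: [0.6002, 0.0001, 0.1869]
eef_rot: [0.704, 0.71, -0.0, -0.0]
ft_force: [-0.2, 1.0, 0.6]
finger_gap: 0.085
finger_force: 0.0
```

```bash
python3 - <<'E'
from h import *
st()
E
```

```text
25.65 [6.002e-01 1.000e-04 1.869e-01] yawY 0.44 tilt [-0.001 -0.    -1.   ] F [-0.2  1.   0.6] M [0.04 0.01 0.02] gap 0.085 ff 0.0 [-0.14  0.31  1.54 -0.    1.3  -0.15]
```

```bash
python3 - <<'E'
from h import *
b=shot('side','s7');a=shot('top','t7')
o=np.hstack([cv2.resize(a[150:300,270:420],(400,400)),cv2.resize(b[150:330,220:400],(400,400))])
cv2.imwrite('pics/c7.png',cv2.convertScaleAbs(o,alpha=2))
E
```

```text
(no output)
```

View pics/c7.png

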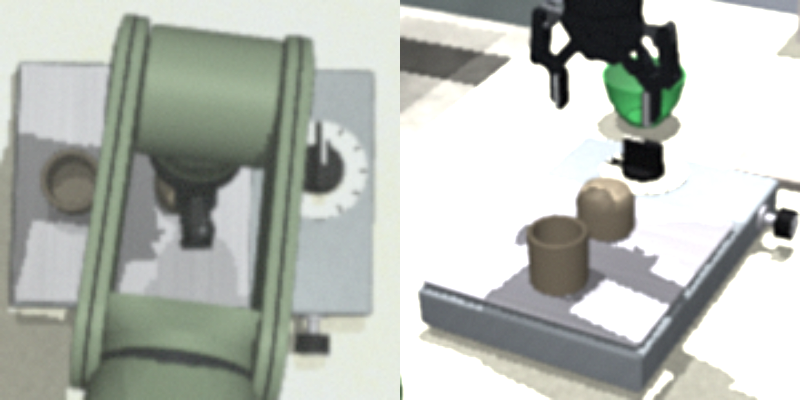

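The lock knob is in, the pointer is on zero, and both pieces are where I set them. Now the dome goes to the shelf.

Emit:
send_rows --motion "0 0 -45 0 0 0 85; 0 0 -85 0 0 0 85; 0 0 -105 0 0 0 85; 0 0 -111.5 0 0 0 85; 0 0 -111.5 0 0 0 85; 0 0 -111.5 0 0 0 56; 0 0 -111.5 0 0 0 56; 0 0 -111.5 0 0 0 56; 0 0 -111.5 0 0 0 56; 0 0 -111.5 0 0 0 56" --force 20

```text
clock: 26.75
ee_pos: [0.6015, -0.0, 0.0784]
eef_rot: [0.704, 0.71, 0.001, 0.001]
ft_force: [-3.0, 0.4, 5.7]
finger_gap: 0.0591
finger_force: 22.3
```

Emit:
send_rows --motion "0 0 0 0 0 0 56; 0 0 20 0 0 0 56; 0 0 60 0 0 0 56; 0 0 95 0 0 0 56; 0 0 115 0 0 0 56; 0 0 120 0 0 0 56"

```text
clock: 27.35
ee_pos: [0.6026, -0.0, 0.2]
eef_rot: [0.704, 0.71, 0.002, 0.003]
ft_force: [0.1, 0.3, -2.9]
finger_gap: 0.0597
finger_force: 23.5
```

```bash
python3 - <<'E'
from h import *
st()
E
```

```text
27.35 [ 0.6026 -0.      0.2   ] yawY 0.44 tilt [ 0.008 -0.001 -1.   ] F [ 0.1  0.3 -2.9] M [-0.01 -0.02 -0.08] gap 0.0597 ff 23.5 [-0.14  0.3   1.52  0.    1.31 -0.15]
```

Emit:
send_rows --motion "-16 -42 0 0 0 0 56; -32 -84 0 0 0 0 56; -48 -126 0 0 0 0 56; -64 -168 0 0 0 0 56; -80 -210 0 0 0 0 56; -96 -252 0 0 0 0 56; -112 -294 0 0 0 0 56; -128 -336 0 0 0 0 56; -144 -378 0 0 0 0 56; -152 -400 0 0 0 0 56"

```text
clock: 28.35
ee_pos: [0.446, -0.4026, 0.1942]
eef_rot: [0.706, 0.709, -0.001, -0.001]
ft_force: [-0.4, 0.4, -3.5]
finger_gap: 0.0594
finger_force: 23.4
```

Emit:
send_rows --motion "0 0 -20 0 0 0 56; 0 0 -60 0 0 0 56; 0 0 -100 0 0 0 56; 0 0 -135 0 0 0 56; 0 0 -155 0 0 0 56; 0 0 -161 0 0 0 56; 0 0 -164 0 0 0 56; 0 0 -164 0 0 0 56"

```text
clock: 29.15
ee_pos: [0.4484, -0.3998, 0.0318]
eef_rot: [0.704, 0.71, 0.0, 0.0]
ft_force: [-0.3, -0.2, -2.6]
finger_gap: 0.0597
finger_force: 23.4
```

```bash
python3 - <<'E'
from h import *
st()
E
```

```text
29.15 [ 0.4484 -0.3998  0.0318] yawY 0.43 tilt [ 0. -0. -1.] F [-0.3 -0.2 -2.6] M [-0.01 -0.04 -0.01] gap 0.0597 ff 23.4 [-0.87  0.51  1.62  0.    1.01 -0.88]
```

Emit:
send_rows --motion "0 0 -0.8 0 0 0 56; 0 0 -1.6 0 0 0 56; 0 0 -1.6 0 0 0 56"

```text
clock: 29.45
ee_pos: [0.4487, -0.4002, 0.0309]
eef_rot: [0.704, 0.71, -0.0, 0.001]
ft_force: [0.2, 1.1, -2.6]
finger_gap: 0.059
finger_force: 23.5
```

```bash
python3 - <<'E'
from h import *
st()
E
```

```text
29.45 [ 0.4487 -0.4002  0.0309] yawY 0.42 tilt [ 0.001 -0.001 -1.   ] F [ 0.2  1.1 -2.6] M [ 0.04  0.04 -0.  ] gap 0.059 ff 23.5 [-0.87  0.51  1.62  0.    1.01 -0.88]
```

Emit:
send_rows --motion "0 0 -0.7 0 0 0 56; 0 0 -1.2 0 0 0 56; 0 0 -1.2 0 0 0 56"

```text
clock: 29.75
ee_pos: [0.4487, -0.4001, 0.0303]
eef_rot: [0.704, 0.71, -0.0, 0.0]
ft_force: [-2.3, 1.7, 5.5]
finger_gap: 0.0598
finger_force: 24.0
```

```bash
python3 - <<'E'
from h import *
st()
E
```

```text
29.75 [ 0.4487 -0.4001  0.0303] yawY 0.43 tilt [ 0.001 -0.001 -1.   ] F [-2.3  1.7  5.5] M [ 0.32  0.28 -0.05] gap 0.0598 ff 24.0 [-0.87  0.51  1.62 -0.    1.01 -0.88]
```

Emit:
send_rows --motion "0 0 0 0 0 0 70; 0 0 0 0 0 0 85; 0 0 0 0 0 0 85; 0 0 0 0 0 0 85; 0 0 30 0 0 0 85; 0 0 75 0 0 0 85; 0 0 120 0 0 0 85; 0 0 160 0 0 0 85; 12 44 170 0 0 0 85; 25 88 170 0 0 0 85"

```text
clock: 30.75
ee_pos: [0.475, -0.3134, 0.2031]
eef_rot: [0.706, 0.709, 0.0, 0.004]
ft_force: [0.8, -0.8, 0.1]
finger_gap: 0.0848
finger_force: 0.0
```

Emit:
send_rows --motion "13 42 0 0 0 0 85; 26 84 0 0 0 0 85; 39 126 0 0 0 0 85; 52 168 0 0 0 0 85; 65 210 0 0 0 0 85; 78 252 0 0 0 0 85; 90 294 0 0 0 0 85; 102 336 0 0 0 0 85; 115 378 0 0 0 0 85; 126 419 0 0 0 0 85"

```text
clock: 31.75
ee_pos: [0.5997, 0.1091, 0.1991]
eef_rot: [0.704, 0.71, 0.0, 0.0]
ft_force: [-0.0, -0.8, 0.6]
finger_gap: 0.0851
finger_force: 0.0
```

```bash
python3 - <<'E'
from h import *
b=shot('side','s8');a=shot('top','t8'); st()
o=np.hstack([cv2.resize(a[170:350,270:530],(400,277)),cv2.resize(b[150:330,220:480],(400,277))])
cv2.imwrite('pics/c8.png',cv2.convertScaleAbs(o,alpha=2))
E
```

```text
31.85 [0.6    0.1123 0.1991] yawY 0.77 tilt [ 0.001  0.002 -1.   ] F [0.3 0.3 0.5] M [-0.01 -0.05 -0.04] gap 0.0845 ff 0.0 [0.04 0.32 1.5  0.   1.32 0.03]
```

View pics/c8.png

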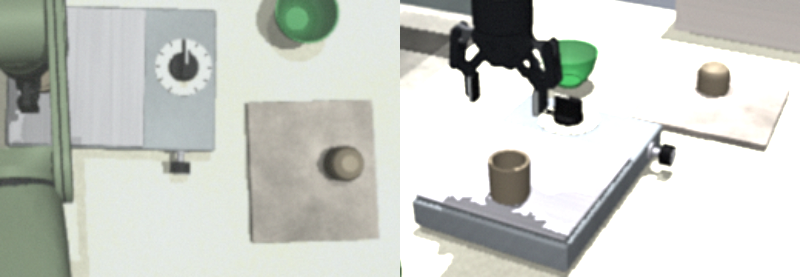

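The dome stands upright on the shelf at (344,162) and the pot is unmoved. Now I'll fetch the pot.

Emit:
send_rows --motion "0 0 -45 0 0 0 85; 0 0 -85 0 0 0 85; 0 0 -105 0 0 0 85; 0 0 -111 0 0 0 85; 0 0 -111 0 0 0 85; 0 0 -111 0 0 0 54; 0 0 -111 0 0 0 54; 0 0 -111 0 0 0 54; 0 0 -111 0 0 0 54; 0 0 -111 0 0 0 54" --force 20

```text
clock: 32.85
ee_pos: [0.6009, 0.1071, 0.0906]
eef_rot: [0.704, 0.71, 0.001, 0.001]
ft_force: [-1.3, -0.1, 6.1]
finger_gap: 0.058
finger_force: 21.9
```

Emit:
send_rows --motion "0 0 0 0 0 0 54; 0 0 20 0 0 0 54; 0 0 60 0 0 0 54; 0 0 95 0 0 0 54; 0 0 120 0 0 0 54; 0 0 125 0 0 0 54; -14 -38 130 0 0 0 54; -28 -76 130 0 0 0 54; -42 -114 130 0 0 0 54; -56 -152 130 0 0 0 54"

```text
clock: 33.85
ee_pos: [0.5416, -0.0457, 0.2163]
eef_rot: [0.704, 0.71, -0.001, -0.001]
ft_force: [-0.0, -0.8, -2.3]
finger_gap: 0.058
finger_force: 22.5
```

Emit:
send_rows --motion "-15 -41 0 0 0 0 54; -30 -82 0 0 0 0 54; -45 -123 0 0 0 0 54; -60 -164 0 0 0 0 54; -75 -205 0 0 0 0 54; -88 -240 0 0 0 0 54; -94 -257 0 0 0 0 54; -94 -257 0 0 0 0 54"

```text
clock: 34.65
ee_pos: [0.4476, -0.3037, 0.2164]
eef_rot: [0.706, 0.708, -0.0, -0.001]
ft_force: [0.3, 0.5, -1.9]
finger_gap: 0.058
finger_force: 22.5
```

```bash
python3 - <<'E'
from h import *
st()
E
```

```text
34.65 [ 0.4476 -0.3037  0.2164] yawY 0.19 tilt [-0.002  0.001 -1.   ] F [ 0.3  0.5 -1.9] M [ 0.    0.01 -0.04] gap 0.058 ff 22.5 [-0.76  0.16  1.66 -0.    1.33 -0.76]
```

Emit:
send_rows --motion "0 4 -20 0 0 0 54; 0 4 -60 0 0 0 54; 0 4 -100 0 0 0 54; 0 4 -140 0 0 0 54; 0 4 -163 0 0 0 54; 0 4 -170 0 0 0 54; 0 4 -172 0 0 0 54; 0 4 -172 0 0 0 54"

```text
clock: 35.45
ee_pos: [0.4502, -0.298, 0.047]
eef_rot: [0.704, 0.71, 0.0, 0.001]
ft_force: [-0.1, 0.6, -2.6]
finger_gap: 0.0581
finger_force: 22.5
```

```bash
python3 - <<'E'
from h import *
st()
E
```

```text
35.45 [ 0.4502 -0.298   0.047 ] yawY 0.45 tilt [ 0.001 -0.001 -1.   ] F [-0.1  0.6 -2.6] M [ 0.01  0.02 -0.02] gap 0.0581 ff 22.5 [-0.75  0.38  1.78  0.    0.98 -0.75]
```

Emit:
send_rows --motion "0 0 -1.5 0 0 0 54; 0 0 -3 0 0 0 54; 0 0 -3.5 0 0 0 54; 0 0 -3.5 0 0 0 54"

```text
clock: 35.85
ee_pos: [0.4496, -0.298, 0.0431]
eef_rot: [0.705, 0.71, 0.0, 0.0]
ft_force: [0.2, -0.4, -2.0]
finger_gap: 0.0582
finger_force: 22.5
```

```bash
python3 - <<'E'
from h import *
st()
E
```

```text
35.85 [ 0.4496 -0.298   0.0431] yawY 0.42 tilt [ 0.001 -0.001 -1.   ] F [ 0.2 -0.4 -2. ] M [-0.03 -0.02 -0.05] gap 0.0582 ff 22.5 [-0.75  0.39  1.78  0.    0.97 -0.75]
```

Emit:
send_rows --motion "0 0 -0.7 0 0 0 54; 0 0 -1.2 0 0 0 54; 0 0 -1.2 0 0 0 54"

```text
clock: 36.15
ee_pos: [0.4496, -0.2981, 0.0427]
eef_rot: [0.704, 0.71, -0.0, 0.0]
ft_force: [-2.7, 2.3, 6.0]
finger_gap: 0.0582
finger_force: 22.9
```

```bash
python3 - <<'E'
from h import *
st()
E
```

```text
36.15 [ 0.4496 -0.2981  0.0427] yawY 0.43 tilt [ 0. -0. -1.] F [-2.7  2.3  6. ] M [ 0.24  0.34 -0.01] gap 0.0582 ff 22.9 [-0.75  0.39  1.78 -0.    0.97 -0.75]
```

It has touched down, so I'll release it, lift and move clear.

Emit:
send_rows --motion "0 0 0 0 0 0 70; 0 0 0 0 0 0 85; 0 0 0 0 0 0 85; 0 0 0 0 0 0 85; 0 0 30 0 0 0 85; 0 0 75 0 0 0 85; 0 0 120 0 0 0 85; 0 0 160 0 0 0 85; 0 40 180 0 0 0 85; 0 85 180 0 0 0 85"

```text
clock: 37.15
ee_pos: [0.4518, -0.2147, 0.2263]
eef_rot: [0.706, 0.709, 0.001, 0.005]
ft_force: [-0.5, 1.6, -0.1]
finger_gap: 0.0849
finger_force: 0.0
```

Emit:
send_rows --motion "0 45 0 0 0 0 85; 0 90 0 0 0 0 85; 0 135 0 0 0 0 85; 0 180 0 0 0 0 85; 0 225 0 0 0 0 85; 0 270 0 0 0 0 85; 0 300 0 0 0 0 85; 0 300 0 0 0 0 85; 0 300 0 0 0 0 85"

```text
clock: 38.05
ee_pos: [0.4492, 0.0876, 0.2214]
eef_rot: [0.704, 0.71, -0.0, 0.0]
ft_force: [0.2, 0.4, -0.3]
finger_gap: 0.0855
finger_force: 0.0
```

```bash
python3 - <<'E'
from h import *
a=shot('top','t9');b=shot('side','s9'); st()
o=np.hstack([cv2.resize(a[130:350,150:530],(400,232)),cv2.resize(b[130:470,100:500],(400,340))[:232]])
cv2.imwrite('pics/c9.png',cv2.convertScaleAbs(cv2.vconcat([o,np.hstack([cv2.resize(a[180:290,350:530],(400,244)),cv2.resize(b[170:270,320:480],(400,244))])]),alpha=2))
E
```

```text
38.15 [0.4494 0.0864 0.2214] yawY 0.38 tilt [-0.    -0.001 -1.   ] F [ 1.5 -0.7  0.1] M [ 0.02 -0.01 -0.06] gap 0.0854 ff 0.0 [ 0.   -0.03  1.84 -0.    1.32 -0.01]
```

View pics/c9.png

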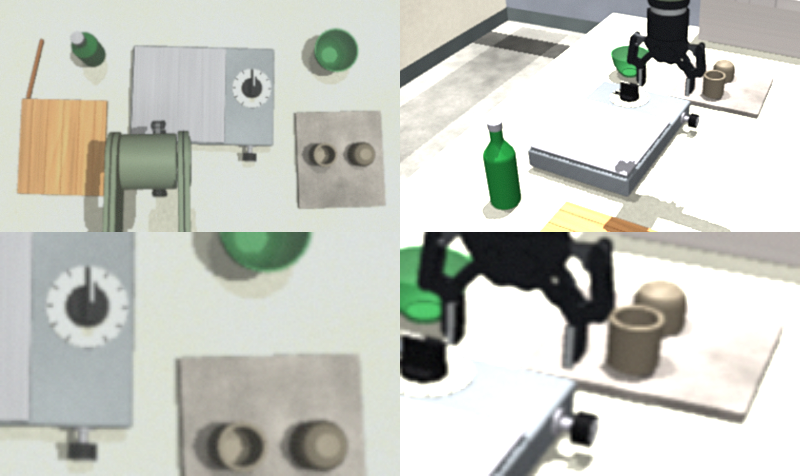

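Pot and dome stand upright on the shelf. The pointer is on zero, the lock is in, and the bystanders haven't moved.

```bash
python3 -c "
from h import *
print(arm.hand_in())"
```

```text
the job is handed in; nothing more can be done
None
```

The job is done and handed in at about 38 s on the robot clock: I zeroed the tare, check-weighed the pot and dome (the only two pieces there) with a 2.5 s lock pull and push home, and left both upright on the kiln shelf with the pointer still on zero.

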